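Mesh the splined gear on its spindle and hold it down for the clip

TASK

Lift the loose gear with the square hub, hub upwards, onto the nose of the upright splined spindle, turn it until the splines mesh and slide it down onto the spring collar. Then press it down against the spring as far as it goes, so that the clip groove above the hub comes free, and finish while still gripping the gear by its hub and holding it pressed down (do not let go: I will fit the clip). Leave everything else on the bench where it lies.

Things in the scene. Friction and masses are not known exactly. Their poses are not given: they have to be found in the camera images.
- splined_gear: Loose plain steel gear, 0.25 kg, lying flat, hub up. Toothed rim 68 mm across, 12 mm thick; on it a square hub, 42 mm across flats, up to 40 mm above the underside (grip two facing flats, fingertips above the rim). Origin: on the axis at the underside, z up; x and y are square to the hub's flats. The bore's slots run along x and y.
- hub_top (a point): Centre of the top of the gear's hub, 40 mm above the gear's origin, same axes. Here opens the splined bore, right through hub and rim: a cross-shaped hole whose slots are 14 mm wide and 31 mm from end to end, each towards the middle of a flat; the cross's inner corners lie 9.9 mm from the axis.
- spindle_stand: Grey stand bolted to the bench, foot 100x100 mm, with an upright steel spindle that does not turn. Origin: on the axis under the foot, at bench height; z up. Round nose 18 mm across, from 125 mm up to the tapered tip at 145 mm, with a clip groove at 128 to 131 mm. Four splines run along the stand's x and y axes, square to the foot's sides.
- spline_ends (a point): On the spindle's axis at the upper ends of the splines, 125 mm above the bench (last 2 mm narrower). Splines are 11 mm wide, 28 mm from end to end. The gear slides down only if its x axis lies along the stand's x or y axis, either way, within about 6 degrees; else its underside stops here.
- spindle_top (a point): Centre of the tip of the spindle's nose, 145 mm above the bench, on the spindle's axis.
- thrust_collar (a joint): Dark steel ring, 48 mm across, round the lower splines, on a spring. Value: how far it is pressed down, 0 (top face 95 mm above the bench) to 0.008 m (on its stop, 87 mm). The spring needs about 6 N to start, 11 N at the stop; the gear's weight alone does not press it down, and it springs back when let go.
- tape_measure: Bystander, to be left alone: pocket tape measure, 44x57x33 mm; origin at the centre of its underside.
- set_block: Bystander, to be left alone: small ground steel setting block, 40x22x22 mm; origin at the centre of its underside.
- gear_shaft: Bystander, to be left alone: turned steel shaft with two small gears on it, lying, 22x78x22 mm; origin at the centre of its underside.
- oilstone: Bystander, to be left alone: grey oilstone bar, 30x105x20 mm; origin at the centre of its underside.
- pocket_level: Bystander, to be left alone: small pocket spirit level, 16x82x12 mm; origin at the centre of its underside.
- small_spanner: Bystander, to be left alone: small steel combination spanner, 16x99x4 mm; origin at the centre of its underside.
Things that resemble listed ones, but are neither listed nor needed, are in the scene too. Several things have the shape of the splined_gear; the one meant has the colours described above.

How it is judged:
On the way, in this order (a step that is already met when the one before it is completed fails the run):
1. the gear is lifted off the bench in the fingers (height (world z) of splined_gear above 0.03 m and contact force between the fingers and splined_gear above 1 N), for 0.1 s.
2. the gear is meshed and has slid down over the spindle's splines (horizontal distance between splined_gear and spindle_top below 0.004 m and angle between splined_gear's own z axis and vertical below 0.08 rad and z of splined_gear in the frame of spindle_stand below 0.117 m), for 0.05 s.
At the end, for the whole second after the job is handed in: The gear is meshed on the spindle, upright within 0.08 rad and within 4 mm of the spindle's axis, its underside less than 89.5 mm above the bench, the spring collar pressed down more than 6 of its 8 mm, the gear still and still held by the fingers (horizontal distance between splined_gear and spindle_top below 0.004 m and angle between splined_gear's own z axis and vertical below 0.08 rad and z of splined_gear in the frame of spindle_stand between 0.084 and 0.0895 m and value of joint thrust_collar above 0.006 m and contact force between the fingers and splined_gear above 2 N and linear speed of splined_gear below 0.02 m/s); the arm keeps its last pose, push and grip.
It fails at once if a bystander is moved more than 25 mm (distance of any of tape_measure, set_block, gear_shaft, oilstone, pocket_level, small_spanner from where it was at the start of the episode above 0.025 m).
It also fails if it takes over 35 s, if anything falls off the work surface, if the arm or the gripper's body presses on something with over 40 N, if the wrist force passes 120 N, or if a joint passes its speed limit or range.

ROBOT

A 6-joint arm with a two-finger parallel gripper is mounted at the origin on a cart in front of the work surface, level with it; the furniture and walls round the work are solid. World frame = base frame: x ahead of the robot, y to its left, z up, the work surface at z = 0. Lengths are in m, angles in rad, forces in N, time in s.
With the tool pointing down it reaches from about 0.375 to 0.9 m from the base axis. Payload 3.1 kg.
Tool frame: the origin (TCP) lies on the centre line of the jaws, within the pads' length; the fingertips stand 25 mm ahead of it and the grasp point (between the pads) lies 6 mm ahead of it (manip.tip_extent is the distance from the TCP to the fingertips, in m); z points along the fingers, y is the line along which they close (so a half turn about z gives the same grasp; the last joint's range is limited). The gripper opens to 85 mm and grips with 20 to 120 N. Pads are 22 mm wide; open, the fingers measure 114 mm over their backs; the gripper's body (76 mm by 85 mm) begins 54 mm behind the grasp point. The pads swing forward as they close: fully open they stand 13 mm farther back than shut.
Start: joints at [1.095, 0.527, 1.433, -0, 1.181, -0.178], TCP at [0.183, 0.598, 0.256] pointing down, gripper open.
Joint ranges: [-3.08, 3.08], [-0.75, 2.2], [0.22, 2.44], [-1.43, 4.57], [0, 2.65], [-2.85, 2.85]. Speed limits (rad/s): [2.79, 2.79, 3.14, 3.14, 3.14, 3.14].

INTERFACE

Orientations are given as a unit quaternion [x, y, z, w].
In Python, from station import readout, imaging, order, manip gives the robot as it stands.
- The arm moves only by the tool move_arm, never from a script. Its argument "rows" is a list of rows, each a list of 7 numbers: the turn, a rotation vector about the tool's x, y, z in degrees, then the shift along the tool's x, y, z in mm, then the closure, from 0 (fully open) to 1 (shut). A call has 1 to 12 rows; each row is the pose to reach, as a shift and turn from the pose commanded when the call began, along the tool's axes at that moment; what a row does not reach only later rows make up. A row lasts 1/12 s, in which the tool goes at most 41.7 mm and 7.16 degrees, less where a joint would pass 70% of its speed; a pose out of reach is approached as far as the arm can. A call with a gripper value outside its range is refused whole. The fingers move at their own pace and stop on an object; "squeeze" is the grip in N (left out, the last holds). Time passes only in rows, so rows that repeat a pose let the fingers close. It gives the time, the measured TCP pose, the force, the opening and the grip force at its end, in the units of the state.
- readout.sense(): the state, without advancing time (a new reading comes with each control period).
- imaging.snapshot(name): name is "scene" or "side" or "wrist"; returns a dict with "img" (480x640x3 uint8, red, green, blue), "z_map" (480x640 float32, m along the optical axis (not along the pixel's ray), 0 where there is no reading), "fovy" (degrees; the focal length in pixels is half the picture's height over the tangent of half this angle, whatever the lens; pixels are square), "cx", "cy" (the principal point, pixels), "k1" (the pictures are not rectified: a ray, as slopes to the right and down, at radius r is drawn at 1 + k1 r^2 times it, then the intrinsics apply), "rvec" (rotation vector, rad) and "tvec" (3), from world to camera coordinates, as OpenCV has them. Camera axes: x right, y down, z forward; pixel columns grow to the right and rows downward; lengths in m; the calibration is good to about 2 mm. A picture is of the moment at which its call begins.
- order.sign_off(): hands the job in; it is judged then, once.
The state is a dict: "t": time; "q": joint angles; "qd": joint speeds; "tau": joint torques, N m; "tcp_pos": TCP position; "tool_rot": TCP orientation; "force": force on the tool from outside, world axes, zero at the start; "ft_torque": the same for the moment, N m; "finger_gap": opening from 0.0 (shut) to 1.0 (fully open); "gripper_force": force on a finger pad.
Only numpy, scipy, OpenCV 4.12 (cv2) and the standard library are available. Lean on these libraries where they do the work, as an engineer would, in place of code of your own. Each camera call takes 0.05 s, during which the arm holds its last target. There are 200 camera calls.

## Working session

There is one attempt and no reset: what is moved stays moved. The work goes in short steps, Python scripts to look and compute and a tool call to move; the robot and the scene stay as the last step left them, time stands still between calls to the robot, and variables do not carry over. Pictures are saved under pics/ and viewed, at most 10 in all, crops included, and the job is handed in when it is done.

Besides the shell and the picture viewer there is one more tool, called after ">>>" as name(argument=value, ...), one argument or row to a line, values as JSON. move_arm: Moves the arm, as the interface text tells. Its arguments: {"type":"object","properties":{"rows":{"type":"array"},"squeeze":{"type":"number"}},"required":["rows"]}

```bash
mkdir -p pics; cat > h.py <<'E'
import numpy as np, cv2
from station import readout, imaging, order, manip
def cam(n):
    d=imaging.snapshot(n); f=d["img"].shape[0]/2/np.tan(np.radians(d["fovy"])/2)
    d["f"]=f; d["R"]=cv2.Rodrigues(np.array(d["rvec"],float))[0]; d["t"]=np.array(d["tvec"],float).ravel()
    return d
def slopes(d,uv):
    p=(np.atleast_2d(uv).astype(float)-[d["cx"],d["cy"]])/d["f"]; s=p.copy()
    for _ in range(20): s=p/(1+d["k1"]*(s**2).sum(1,keepdims=True))
    return s
def onplane(d,uv,z):
    s=slopes(d,uv); r=np.c_[s,np.ones(len(s))]@d["R"]; c=-d["R"].T@d["t"]
    return c+r*((z-c[2])/r[:,2])[:,None]
def cloud(d):
    v,u=np.mgrid[0:480,0:640]; s=slopes(d,np.c_[u.ravel(),v.ravel()]); z=d["z_map"].ravel()[:,None]
    P=(np.c_[s*z,z]-d["t"])@d["R"]; P[z[:,0]==0]=np.nan
    return P.reshape(480,640,3)
def save(n,im): cv2.imwrite("pics/"+n+".png",cv2.cvtColor(im,cv2.COLOR_RGB2BGR))
E
python3 - <<'E'
from h import *
for n in("scene","side"):
    d=cam(n); save(n+"0",d["img"]); print(n,-d["R"].T@d["t"],d["fovy"],d["k1"])
s=readout.sense(); print(s["t"],s["tcp_pos"],s["tool_rot"],s["force"],s["finger_gap"])
E
```

```text
scene [-0.21521759 -0.41964132  0.81711207] 52.27165234324297 -0.05008563321475329
side [0.36162151 1.02714463 0.92487497] 55.95980625339969 -0.05272000509440116
0.1 [0.18248114 0.59713174 0.25544256] [ 1.47871969e-01  9.89006024e-01 -9.29027206e-04 -3.18697058e-04] [-0.28776427  0.08629962  1.06684572] 1.0018075635206836
```

View pics/scene0.png

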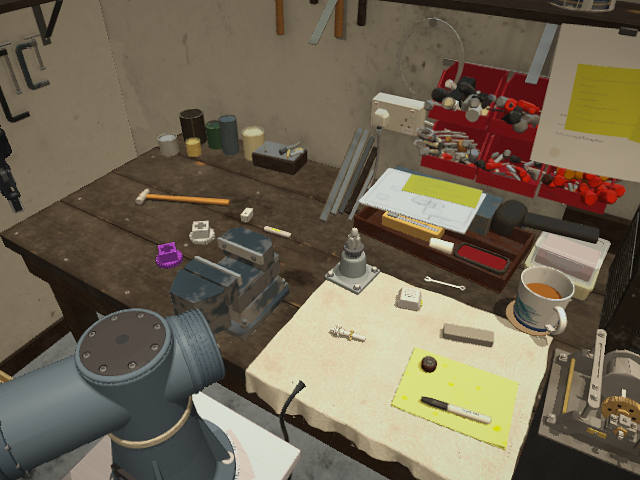

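View pics/side0.png

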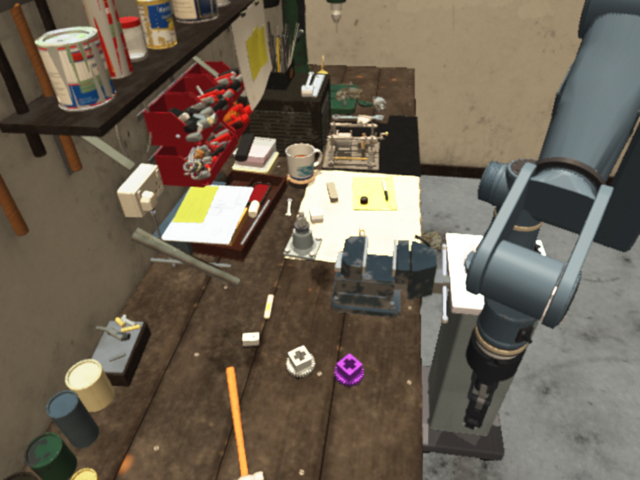

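The scene picture shows the plain steel gear at (202,232), a purple decoy at (168,256), and the spindle stand at (353,260), with the vice between gear and stand. In the side picture the gear is at (300,360), the decoy at (349,370) and the stand at (302,240).

```bash
python3 - <<'E'
from h import *
ds={n:cam(n) for n in("scene","side")}
for n,(g,s) in {"scene":((202,232),(353,260)),"side":((300,360),(302,235))}.items():
    d=ds[n]; P=cloud(d)
    def win(c,r,z0,z1):
        W=P[c[1]-r:c[1]+r,c[0]-r:c[0]+r].reshape(-1,3); uv=np.stack(np.meshgrid(np.arange(c[0]-r,c[0]+r),np.arange(c[1]-r,c[1]+r)),-1).reshape(-1,2)
        m=(W[:,2]>z0)&(W[:,2]<z1); return W[m],uv[m]
    for nm,c,r,z0,z1 in(("hubtop",g,22,.034,.046),("rimtop",g,26,.008,.017),("foot",s,36,.004,.03),("collar",s,36,.088,.1),("nose",s,36,.128,.15)):
        W,uv=win(c,r,z0,z1)
        if len(W)<3: print(n,nm,len(W)); continue
        rect=cv2.minAreaRect((W[:,:2]*1000).astype(np.float32))
        print(n,nm,len(W),"med",np.median(W,0).round(4),"rect",np.round(rect[0],1),np.round(rect[1],1),round(rect[2],1),"zmax",W[:,2].max().round(4))
    W,uv=win(s,40,.1,.2); print("zmax spindle",W[:,2].max() if len(W) else None)
# vice height and obstacles
P=cloud(ds["side"]); Q=P[230:315,325:440].reshape(-1,3); Q=Q[np.isfinite(Q[:,0])]; Q=Q[Q[:,2]>.03]
print("vice",np.percentile(Q,[1,99],axis=0).round(3))
for n,c in (("scene",(352,255)),("side",(303,235))):
    im=ds[n]["img"][c[1]-45:c[1]+45,c[0]-45:c[0]+45]; 
a=cv2.resize(ds["scene"]["img"][210:300,310:400],(400,400),interpolation=cv2.INTER_CUBIC)
b=cv2.resize(ds["side"]["img"][330:400,265:335],(400,400),interpolation=cv2.INTER_CUBIC)
save("crop",np.hstack([a,b]))
E
```

```text
scene hubtop 146 med [0.5192 0.4022 0.0397] rect [521.4 403.4] [49.2 42.1] 36.8 zmax 0.0437
scene rimtop 187 med [0.5025 0.3901 0.0122] rect [487.4 406.9] [ 67.  138.6] 84.2 zmax 0.017
scene foot 1216 med [ 0.5829 -0.0296  0.0135] rect [660.1  12.6] [290.1 186. ] 24.9 zmax 0.03
scene collar 164 med [ 0.5839 -0.029   0.0955] rect [591. -24.] [40.6 45.9] 23.8 zmax 0.0998
scene nose 64 med [ 0.5905 -0.0239  0.1403] rect [593.4 -22.4] [20. 15.] 42.5 zmax 0.1481
zmax spindle 0.14807959637081589
side hubtop 227 med [0.5229 0.4054 0.0395] rect [523.7 404.2] [42.9 45.1] 38.4 zmax 0.0448
side rimtop 217 med [0.5205 0.4198 0.0119] rect [520.7 410.9] [67.2 53.6] 23.8 zmax 0.0169
side foot 791 med [ 0.588  -0.0211  0.0128] rect [ 626.6 -101.8] [253.3 354.8] 7.2 zmax 0.03
side collar 99 med [ 0.5914 -0.0097  0.0938] rect [595.6 -14.9] [45.9 47.8] 4.1 zmax 0.0995
side nose 35 med [ 0.5945 -0.0153  0.1383] rect [593.8 -17.7] [17.8 11.9] 25.8 zmax 0.1475
zmax spindle 0.1538964580367452
vice [[0.204 0.099 0.033]
 [0.465 0.213 0.163]]
```

View pics/crop.png

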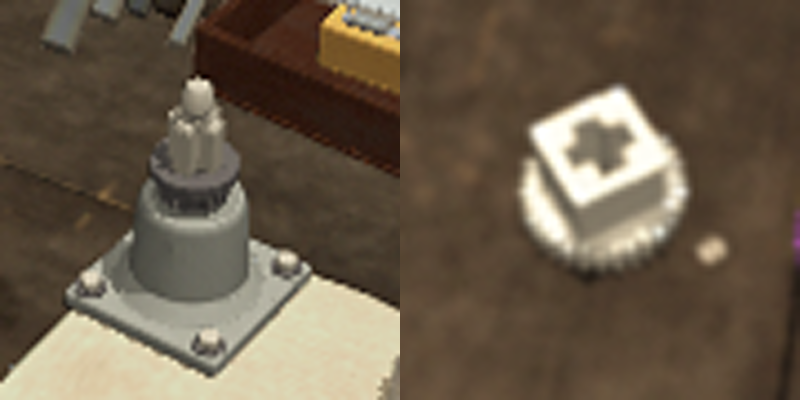

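The crop shows the foot corners at about (325,276), (358,294) and (380,271) in the scene picture. The hub's cross bore is clear, with the flats near 37°.

```bash
python3 - <<'E'
from h import *
print({k:getattr(manip,k) for k in dir(manip) if k[0]!='_'})
d=cam("scene"); c=onplane(d,[(325.3,276.4),(357.6,293.9),(379.9,270.6)],.012); print(c.round(4))
e1=c[1]-c[0]; e2=c[2]-c[1]; print([ (np.linalg.norm(e),np.degrees(np.arctan2(e[1],e[0]))%90) for e in(e1,e2)],(c[0]+c[2])[:2]/2)
s=cam("side"); h=cv2.cvtColor(s["img"],cv2.COLOR_RGB2HSV); m=cv2.inRange(h,(130,100,50),(160,255,255)); P=cloud(s); W=P[(m>0)&(P[:,:,2]>.03)]; print("decoy",W.mean(0))
w=cam("wrist"); st=readout.sense(); print("wristcam",-w["R"].T@w["t"],w["R"].round(2).tolist(),w["fovy"])
E
```

```text
{'PlanningError': <class 'station.PlanningError'>, 'tip_extent': 0.025}
[[ 0.5484  0.0266  0.012 ]
 [ 0.5351 -0.069   0.012 ]
 [ 0.636  -0.0782  0.012 ]]
[(np.float64(0.09651753808094203), np.float64(82.08201221946415)), (np.float64(0.10141806352113654), np.float64(84.74892466689991))] [ 0.59220072 -0.02579569]
decoy [0.40639507 0.41267349 0.03807303]
wristcam [0.11328719 0.61811289 0.37423943] [[0.29, 0.96, -0.0], [0.92, -0.28, 0.29], [0.27, -0.09, -0.96]] 59.82075312042437
```

>>> move_arm(
  rows=[
    [0,0,7,-38,-8,0,0],
    [0,0,14,-76,-17,0,0],
    [0,0,21,-114,-25,0,0],
    [0,0,28,-152,-34,0,0],
    [0,0,35,-190,-42,0,0],
    [0,0,35.5,-228,-51,0,0],
    [0,0,35.5,-266,-60,10,0],
    [0,0,35.5,-304,-68,20,0],
    [0,0,35.5,-342,-77,30,0],
    [0,0,35.5,-380,-85,40,0],
    [0,0,35.5,-382,-85,40,0],
    [0,0,35.5,-382,-85,40,0],
  ],
)

```text
t: 1.35
tcp_pos: [0.5252, 0.4028, 0.2152]
tool_rot: [0.444, 0.896, -0.0, -0.0]
force: [0.0, 0.5, 0.2]
finger_gap: 1.003
gripper_force: 0.0
```

```bash
cat >> h.py <<'E'
def hubfit(d,near,z0,z1,r=.045):
    "outline of what lies in a height band near a point, back-projected on the plane of its median height"
    P=cloud(d); m=(np.hypot(P[:,:,0]-near[0],P[:,:,1]-near[1])<r)&(P[:,:,2]>z0)&(P[:,:,2]<z1)
    cs,_=cv2.findContours(m.astype(np.uint8),cv2.RETR_EXTERNAL,cv2.CHAIN_APPROX_NONE); c=max(cs,key=cv2.contourArea)[:,0]
    zz=np.median(P[:,:,2][m]); X=onplane(d,c,zz)[:,:2]*1000
    rc=cv2.minAreaRect(X.astype(np.float32)); return np.round(rc[0],1),np.round(rc[1],1),round(rc[2],1),round(zz*1000,1)
E
python3 - <<'E'
from h import *
w=cam("wrist"); save("wrist1",w["img"])
for n,d in(("wrist",w),("side",cam("side")),("scene",cam("scene"))):
    try: print(n,hubfit(d,(.5225,.4038),.034,.047))
    except Exception as e: print(n,e)
E
```

```text
wrist (array([523.1, 402.2]), array([42. , 42.3]), 37.2, np.float64(40.6))
side (array([523.3, 405.2]), array([43.3, 45.7]), 37.6, np.float64(39.8))
scene (array([519.2, 401.6]), array([51.5, 43.9]), 35.9, np.float64(40.0))
```

View pics/wrist1.png

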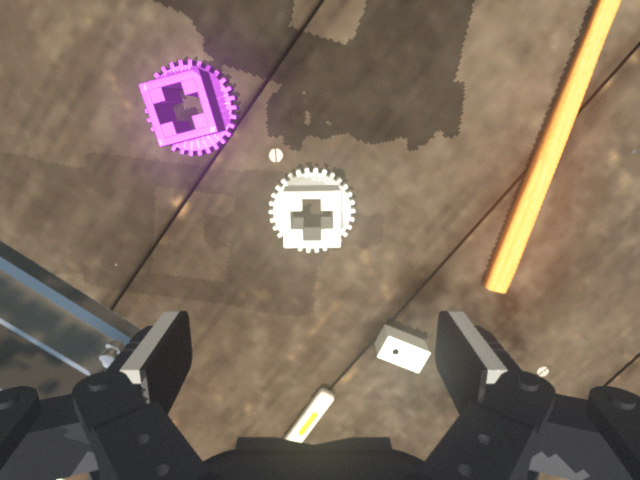

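The wrist view shows the steel gear at (312,215) with its flats square to the jaws. The block and the level at (403,348) and (310,415) are clear of the finger paths. All three measurements agree on about (0.523, 0.403), yaw 37°.

>>> move_arm(
  rows=[
    [0,0,0,1.4,-1.5,30,0],
    [0,0,0,1.4,-1.5,65,0],
    [0,0,0,1.4,-1.5,100,0],
    [0,0,0,1.4,-1.5,130,0],
    [0,0,0,1.4,-1.5,150,0],
    [0,0,0,1.4,-1.5,165,0],
    [0,0,0,1.4,-1.5,175,0],
    [0,0,0,1.4,-1.5,175,0],
    [0,0,0,1.4,-1.5,175,0],
  ],
  squeeze=60,
)

```text
t: 2.25
tcp_pos: [0.5205, 0.4058, 0.0418]
tool_rot: [0.442, 0.897, 0.0, 0.0]
force: [-0.2, 0.2, 0.1]
finger_gap: 1.0
gripper_force: 0.0
```

>>> move_arm(
  rows=[
    [0,0,0,0,0,0,0.3],
    [0,0,0,0,0,0,0.45],
    [0,0,0,0,0,0,0.7],
    [0,0,0,0,0,0,1],
    [0,0,0,0,0,0,1],
    [0,0,0,0,0,0,1],
    [0,0,0,0,0,0,1],
    [0,0,0,0,0,0,1],
  ],
  squeeze=60,
)

```text
t: 2.92
tcp_pos: [0.5219, 0.4052, 0.0428]
tool_rot: [0.442, 0.897, 0.001, 0.001]
force: [-0.5, 0.6, 6.2]
finger_gap: 0.478
gripper_force: 63.0
```

>>> move_arm(
  rows=[
    [0,0,0,0,0,-10,1],
    [0,0,0,0,0,-25,1],
    [0,0,0,0,0,-50,1],
    [0,0,0,0,0,-80,1],
    [0,0,0,0,0,-110,1],
    [0,0,0,0,0,-140,1],
    [0,0,0,0,0,-170,1],
    [0,0,0,0,0,-190,1],
    [0,0,0,0,0,-200,1],
    [0,0,0,0,0,-200,1],
    [0,0,0,0,0,-200,1],
  ],
)

```text
t: 3.83
tcp_pos: [0.5205, 0.4044, 0.2405]
tool_rot: [0.442, 0.897, -0.001, -0.0]
force: [0.0, 0.3, -4.2]
finger_gap: 0.474
gripper_force: 62.0
```

```bash
python3 - <<'E'
from h import *
w=cam("wrist"); save("wrist2",w["img"]); s=readout.sense(); print(s["q"],s["tcp_pos"])
for n,d in(("side",cam("side")),("scene",cam("scene"))):
    save(n+"2",d["img"]); P=cloud(d); m=(np.hypot(P[:,:,0]-.522,P[:,:,1]-.404)<.05)&(P[:,:,2]>.17)&(P[:,:,2]<.26)
    print(n,m.sum(),np.percentile(P[m][:,2],[1,10,50,90]).round(3))
E
```

```text
[ 4.91321370e-01  5.92664087e-01  1.35685276e+00 -1.06246385e-05
  1.19608654e+00 -1.62919565e-01] [0.51995774 0.4041111  0.23938333]
side 883 [0.197 0.204 0.225 0.244]
scene 509 [0.197 0.203 0.22  0.243]
```

View pics/wrist2.png

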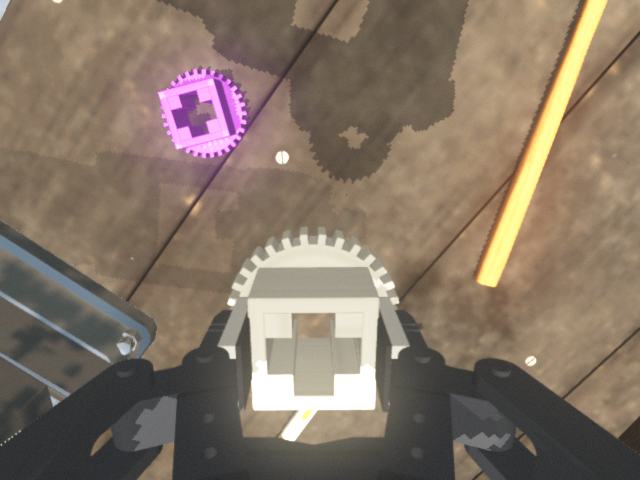

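The gear is held squarely, with the hub top at about (313,350), and it hangs about 41 mm below the TCP. Next I go beside the spindle so that the wrist camera sees both the spindle and the gear.

>>> move_arm(
  rows=[
    [0,0,3,-15,-6,0,1],
    [0,0,8,-45,-18,0,1],
    [0,0,14,-80,-32,0,1],
    [0,0,20,-115,-46,0,1],
    [0,0,26,-150,-60,0,1],
    [0,0,32,-185,-74,0,1],
    [0,0,38,-220,-88,0,1],
    [0,0,42,-250,-100,0,1],
    [0,0,43.3,-275,-110,0,1],
    [0,0,43.3,-290,-116,0,1],
    [0,0,43.3,-293,-117,0,1],
    [0,0,43.3,-293,-117,0,1],
  ],
)

```text
t: 4.98
tcp_pos: [0.6064, 0.1, 0.2398]
tool_rot: [0.743, 0.669, -0.001, -0.001]
force: [-0.4, 0.6, -3.3]
finger_gap: 0.472
gripper_force: 62.1
```

>>> move_arm(
  rows=[
    [0,0,0,0,0,0,1],
    [0,0,0,0,0,0,1],
    [0,0,0,0,0,0,1],
  ],
)

```text
t: 5.23
tcp_pos: [0.606, 0.1026, 0.241]
tool_rot: [0.741, 0.671, -0.0, -0.0]
force: [0.2, 1.4, -4.1]
finger_gap: 0.475
gripper_force: 62.1
```

```bash
cat >> h.py <<'E'
from scipy.spatial.transform import Rotation as Rn
def tool(P,s): return (P-np.array(s["tcp_pos"]))@Rn.from_quat(s["tool_rot"]).as_matrix()*1000
E
python3 - <<'E'
from h import *
s=readout.sense(); w=cam("wrist"); save("wrist3",w["img"]); print(s["tcp_pos"],s["tool_rot"],np.degrees(s["q"]).round(1))
P=cloud(w); T=tool(P,s)
m=(abs(T[:,:,1])<19)&(abs(T[:,:,0])<40)&(T[:,:,2]>-6)&(T[:,:,2]<8)
print("hub top in tool: z",np.median(T[m][:,2]),"x",np.percentile(T[m][:,0],[0.5,50,99.5]))
m=(T[:,:,2]>18)&(T[:,:,2]<36)&(abs(T[:,:,0])<45); print("rim x",np.nanmin(T[m][:,0]),"y",np.nanpercentile(T[m][:,1],[.5,99.5]))
near=(.5935,-.022)
for n,d in(("wrist",w),("side",cam("side")),("scene",cam("scene"))):
    for lab,a in(("nose",(.136,.152,.02)),("collar",(.09,.1,.035)),("splines",(.119,.128,.03)),("foot",(.006,.018,.085))):
        try:
            f=hubfit(d,near,*a); print(n,lab,f,tool(np.array([f[0][0]/1000,f[0][1]/1000,f[3]/1000]),s).round(1))
        except Exception as e: print(n,lab,"none")
E
```

```text
[0.60604972 0.1026116  0.24097704] [ 7.41384090e-01  6.71080762e-01 -2.34938282e-04 -4.31708715e-04] [-0.8 30.4 84.5  0.  65.1  4.9]
hub top in tool: z 2.321369771868012 x [-24.45660107   0.82631728  17.6179467 ]
rim x -20.504049015494147 y [-32.08058035  32.17605278]
wrist nose (array([596.2, -17.1]), array([15.4, 17.8]), 84.3, np.float64(141.7)) [-120.1    2.2   99.2]
wrist collar (array([576.4, -36.5]), array([3.6, 4.5]), 83.5, np.float64(95.8)) [-141.4  -15.6  145.2]
wrist splines (array([596. , -20.3]), array([14.5, 27.1]), 84.2, np.float64(125.1)) [-123.3    2.3  115.8]
wrist foot none
side nose (array([592.3, -17.4]), array([11.7, 20.3]), 10.8, np.float64(141.7)) [-120.8   -1.7   99.3]
side collar (array([587.7, -10.2]), array([50.2, 32.2]), 44.5, np.float64(94.0)) [-114.1   -6.9  147. ]
side splines (array([587.8, -13.4]), array([14.8, 28.8]), 10.7, np.float64(123.3)) [-117.3   -6.5  117.7]
side foot (array([594.7, -15.3]), array([102.5, 101.2]), 86.2, np.float64(11.6)) [-118.5    0.6  229.3]
scene nose (array([592.2, -23.1]), array([27. , 13.8]), 28.2, np.float64(142.9)) [-126.5   -1.2   98. ]
scene collar (array([589.2, -25.2]), array([47.8, 45. ]), 27.1, np.float64(95.6)) [-128.9   -3.9  145.4]
scene splines (array([594.8, -22.5]), array([26.6, 27.8]), 31.0, np.float64(123.7)) [-125.6    1.3  117.2]
scene foot (array([590.4, -23.7]), array([102. , 106.1]), 85.4, np.float64(13.1)) [-127.3   -2.8  227.9]
```

View pics/wrist3.png

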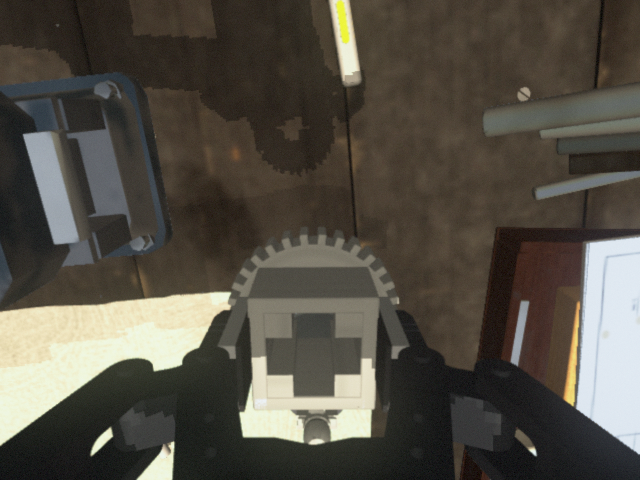

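The wrist camera looks towards tool +x, so the spindle nose at (317,430) is half hidden behind the hub. I cross over the spindle at this height to put it in the clear part of the picture.

>>> move_arm(
  rows=[
    [0,0,0,-15,0,-5,1],
    [0,0,0,-45,0,-5,1],
    [0,0,0,-80,0,-5,1],
    [0,0,0,-115,0,-5,1],
    [0,0,0,-150,0,-5,1],
    [0,0,0,-185,0,-5,1],
    [0,0,0,-210,0,-5,1],
    [0,0,0,-225,0,-5,1],
    [0,0,0,-230,0,-5,1],
    [0,0,0,-230,0,-5,1],
    [0,0,0,-230,0,-5,1],
    [0,0,0,-230,0,-5,1],
  ],
)

```text
t: 6.38
tcp_pos: [0.5833, -0.1259, 0.2463]
tool_rot: [0.741, 0.671, 0.0, -0.0]
force: [-0.1, 0.7, -3.7]
finger_gap: 0.478
gripper_force: 61.9
```

```bash
python3 - <<'E'
from h import *
s=readout.sense(); w=cam("wrist"); save("wrist4",w["img"]); print(s["tcp_pos"],s["tool_rot"],np.degrees(s["q"]).round(1))
near=(.595,-.020)
for lab,a in(("nose",(.130,.152,.02)),("nosetop",(.140,.152,.02)),("collar",(.09,.1,.035)),("splines",(.119,.128,.03)),("foot",(.006,.018,.085))):
    try:
        f=hubfit(w,near,*a); print(lab,f,tool(np.array([f[0][0]/1000,f[0][1]/1000,f[3]/1000]),s).round(1))
    except Exception as e: print(lab,"none")
E
```

```text
[ 0.58334753 -0.12591014  0.24627596] [ 7.41444101e-01  6.71014430e-01  1.77277917e-04 -4.97966352e-04] [-22.9  28.7  86.9   0.   64.5 -17.2]
nose (array([595.8, -24.6]), array([17.4, 17.2]), 36.5, np.float64(144.5)) [102.    2.4 101.9]
nosetop (array([595.7, -24.3]), array([16.7, 16.8]), 8.9, np.float64(144.8)) [102.2   2.2 101.6]
collar (array([596. , -23.7]), array([47.2, 47.3]), 40.4, np.float64(95.7)) [102.8   2.5 150.7]
splines (array([595.3, -28.3]), array([19.4, 27.7]), 84.2, np.float64(124.8)) [ 98.2   2.2 121.6]
foot (array([596. , -23.9]), array([99.5, 99.3]), 84.4, np.float64(12.9)) [102.5   2.6 233.5]
```

View pics/wrist4.png

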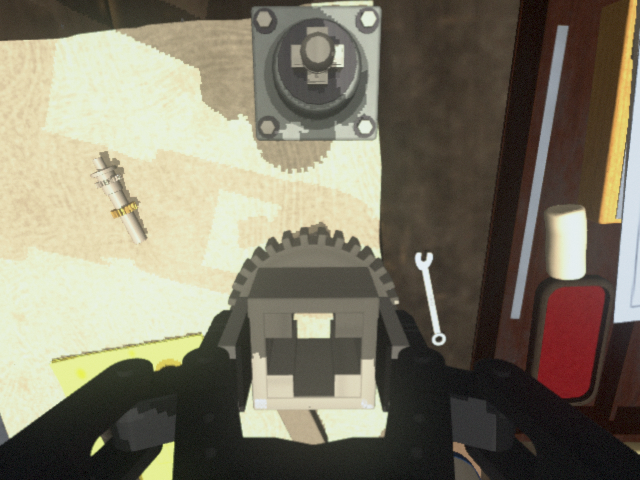

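The wrist view shows the whole stand at (317,65). Nose, collar and foot all put the axis at tool (102.4, 2.3), aligned with the jaws. I check the gear's offset in the jaws once more using the rim.

```bash
python3 - <<'E'
from h import *
s=readout.sense(); w=cam("wrist"); T=tool(cloud(w),s); print(s["tcp_pos"])
m=(abs(T[:,:,1])<40)&(abs(T[:,:,0])<45)&(T[:,:,2]>27)&(T[:,:,2]<33.5)
Q=T[m]; print("rim z",np.median(Q[:,2]),"xmax",np.percentile(Q[:,0],[98,99,99.9]),"y",Q[:,1].min(),Q[:,1].max())
# outer points per bearing -> circle fit
out=[]
from scipy.optimize import least_squares
a=np.degrees(np.arctan2(Q[:,1],Q[:,0]+3.4)); r=np.hypot(Q[:,0]+3.4,Q[:,1])
for b in range(-60,60,6):
    k=(a>=b)&(a<b+6)
    if k.sum()>5: out.append(Q[k][np.argmax(r[k]),:2])
out=np.array(out); f=least_squares(lambda p:np.hypot(*(out-p[:2]).T)-p[2],[-3,0,34],loss="soft_l1"); print("circle",f.x.round(2),len(out))
m=(abs(T[:,:,1])<19)&(abs(T[:,:,0])<40)&(abs(T[:,:,2]-2.3)<2.5); H=T[m]
for y0 in(-17,-11,9,15):
    k=abs(H[:,1]-y0-1)<1; print(y0,H[k][:,0].min().round(1),H[k][:,0].max().round(1),np.median(H[k][:,2]).round(1))
# tilt of hub top: plane fit
A=np.c_[H[:,:2],np.ones(len(H))]; print("plane",np.linalg.lstsq(A,H[:,2],rcond=None)[0].round(3))
# slot (vertical in picture) y edges: pixels deeper than top
E
```

```text
[ 0.58339126 -0.12583584  0.24628683]
rim z 30.18321790313493 xmax [28.84222633 29.60641231 30.11304879] y -33.261271419713594 33.36043047751027
circle [-3.21  0.11 33.6 ] 20
-17 -24.2 17.5 2.1
-11 -24.9 17.4 2.2
9 -25.1 17.7 2.2
15 -24.9 17.7 2.2
plane [2.000e-03 3.000e-03 2.274e+00]
```

>>> move_arm(
  rows=[
    [0,0,0,10,0.2,0,1],
    [0,0,0,35,0.8,0,1],
    [0,0,0,65,1.4,10,1],
    [0,0,0,88,1.8,20,1],
    [0,0,0,100,2.1,32,1],
    [0,0,0,105,2.2,42,1],
    [0,0,0,105.9,2.2,50,1],
    [0,0,0,105.9,2.2,52,1],
    [0,0,0,105.9,2.2,52,1],
    [0,0,0,105.9,2.2,52,1],
    [0,0,0,105.9,2.2,52,1],
  ],
  squeeze=80,
)

```text
t: 7.4
tcp_pos: [0.5969, -0.0236, 0.195]
tool_rot: [0.742, 0.67, 0.0, 0.001]
force: [0.3, 0.3, -3.7]
finger_gap: 0.472
gripper_force: 87.8
```

```bash
python3 - <<'E'
from h import *
s=readout.sense(); p=np.array(s["tcp_pos"]); R=Rn.from_quat(s["tool_rot"]).as_matrix()
x0=np.array([.58337,-.12588,.24628]); R0=Rn.from_quat([.74144,.67101,.0002,-.0005]).as_matrix()
print(p,((p-x0)@R0*1000).round(2),s["force"],np.degrees(Rn.from_matrix(R0.T@R).as_rotvec()).round(2))
c=p+R@[-.0035,.0001,0]; print("axis world",c[:2])
w=cam("wrist"); d=cam("side"); a=cam("scene")
im=[cv2.resize(a["img"][170:300,280:430],(400,347)),cv2.resize(d["img"][150:280,230:380],(400,347))]; save("hover",np.hstack(im))
E
```

```text
[ 0.59685659 -0.02358553  0.19495996] [103.08   3.27  51.42] [ 0.34933322  0.27339429 -3.7073891 ] [-0.11 -0.08  0.17]
axis world [ 0.59659759 -0.02707736]
```

View pics/hover.png

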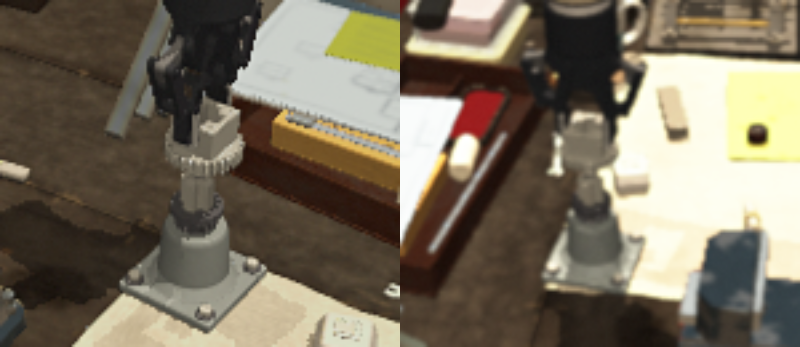

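The gear hovers over the nose in both views. The measured shift is about 2.8 mm short of the command, so I let the arm settle and re-read.

>>> move_arm(
  rows=[
    [0,0,0,0,0,0,1],
    [0,0,0,0,0,0,1],
    [0,0,0,0,0,0,1],
    [0,0,0,0,0,0,1],
  ],
)

```text
t: 7.88
tcp_pos: [0.5963, -0.0226, 0.1944]
tool_rot: [0.742, 0.67, 0.0, 0.0]
force: [0.3, 0.8, -2.8]
finger_gap: 0.474
gripper_force: 87.8
```

```bash
python3 - <<'E'
from h import *
x0=np.array([.58337,-.12588,.24628]); R0=Rn.from_quat([.74144,.67101,.0002,-.0005]).as_matrix()
for i in range(4):
    s=readout.sense(); p=np.array(s["tcp_pos"]); print(p.round(4),((p-x0)@R0*1000).round(2)); w=cam("wrist")
# nose seen through the bore?
T=tool(cloud(w),s); m=(abs(T[:,:,0]+3.5)<17)&(abs(T[:,:,1])<17)&(T[:,:,2]>42); print(m.sum(),T[m].round(1)[:3])
for n in("side","scene"):
    d=cam(n); P=cloud(d); 
    for lab,z0,z1,r in(("hubtop",.186,.2,.03),("rimtop",.162,.17,.045),("nose",.13,.15,.02),("collar",.09,.1,.035)):
        try: print(n,lab,hubfit(d,(.5955,-.023),z0,z1,r))
        except Exception as e: print(n,lab,"none")
E
```

```text
[ 0.5963 -0.0226  0.1944] [104.05   2.61  51.99]
[ 0.5963 -0.0225  0.1944] [104.1    2.6   52.02]
[ 0.5963 -0.0225  0.1943] [104.11   2.57  52.08]
[ 0.5963 -0.0225  0.1943] [104.14   2.56  52.08]
223 [[ 13.   15.9 121.2]
 [ 13.   16.4 120.9]
 [ 13.4 -13.6  99.5]]
side hubtop (array([597.7, -18.3]), array([55.9, 50.4]), 7.1, np.float64(190.5))
side rimtop (array([592.6,  -9.7]), array([63.9, 37.8]), 12.2, np.float64(164.1))
side nose (array([595.8, -13.7]), array([12.5,  4.6]), 30.5, np.float64(132.8))
side collar (array([595.6, -14.4]), array([45.6, 43.7]), 7.4, np.float64(93.7))
scene hubtop (array([596.8, -33.5]), array([69.2, 33.8]), 14.8, np.float64(191.8))
scene rimtop (array([582.7, -33.7]), array([42.4, 66.6]), 38.1, np.float64(164.5))
scene nose (array([592.1, -31.4]), array([0., 0.]), 0.0, np.float64(133.3))
scene collar (array([589.2, -25.2]), array([47.9, 45. ]), 27.1, np.float64(95.6))
```

```bash
python3 - <<'E'
from h import *
s=readout.sense(); w=cam("wrist"); print(s["tcp_pos"])
P=cloud(w); T=tool(P,s)
m=(abs(T[:,:,1])<19)&(abs(T[:,:,0])<40)&(abs(T[:,:,2]-2.3)<2.5); H=T[m]
for y0 in(-11,9): k=abs(H[:,1]-y0-1)<1; print("hub",H[k][:,0].min().round(1),H[k][:,0].max().round(1))
m=(P[:,:,2]>.008)&(P[:,:,2]<.018)&(abs(T[:,:,0])<80)&(abs(T[:,:,1])<80); F=T[m]; print("foot n",len(F),F.min(0),F.max(0))
for y0 in(-30,-15,0,15,30):
    k=abs(F[:,1]-y0)<3; print("y",y0,"xmax",np.percentile(F[k][:,0],99).round(1) if k.any() else None)
for x0 in(30,40,45):
    k=abs(F[:,0]-x0)<2; print("x",x0,np.percentile(F[k][:,1],[.5,99.5]).round(1) if k.any() else None)
m=(P[:,:,2]>.085)&(P[:,:,2]<.1)&(abs(T[:,:,0])<40)&(abs(T[:,:,1])<40); C=T[m]; print("collar",len(C),C.max(0) if len(C) else 0)
E
```

```text
[ 0.59631401 -0.02245456  0.1943008 ]
hub -24.6 17.6
hub -25.3 17.6
foot n 6222 [-31.63486952 -50.54763371 176.30498766] [ 48.73597378  49.71411618 186.21280825]
y -30 xmax 48.1
y -15 xmax 48.6
y 0 xmax 48.6
y 15 xmax 48.6
y 30 xmax 48.6
x 30 [-49.9  48.9]
x 40 [-50.3  49.2]
x 45 [-49.8  48.9]
collar 1276 [ 22.77246782  21.02033029 106.68917472]
```

The wrist view puts the foot centre at tool (−1.2, −0.7) and the gear at (−3.5, 0.1). The measured TCP shortfall is therefore real, and I correct by about (+2, −0.7) mm.

>>> move_arm(
  rows=[
    [0,0,0,1,-0.4,0,1],
    [0,0,0,2,-0.7,0,1],
    [0,0,0,2,-0.7,0,1],
    [0,0,0,2,-0.7,0,1],
    [0,0,0,2,-0.7,0,1],
    [0,0,0,2,-0.7,0,1],
  ],
)

```text
t: 8.73
tcp_pos: [0.5958, -0.0205, 0.1943]
tool_rot: [0.742, 0.67, -0.0, 0.0]
force: [-0.6, -0.7, -2.7]
finger_gap: 0.471
gripper_force: 87.8
```

```bash
cat > chk.py <<'E'
from h import *
s=readout.sense(); w=cam("wrist"); p=np.array(s["tcp_pos"])
x0=np.array([.58337,-.12588,.24628]); R0=Rn.from_quat([.74144,.67101,.0002,-.0005]).as_matrix()
print("t",s["t"],p.round(4),"disp",((p-x0)@R0*1000).round(2),"F",np.round(s["force"],1))
P=cloud(w); T=tool(P,s)
m=(P[:,:,2]>.008)&(P[:,:,2]<.018)&(abs(T[:,:,0])<80)&(abs(T[:,:,1])<80); F=T[m]
X=[np.percentile(F[abs(F[:,1]-y)<3][:,0],99) for y in(-15,0,15)]; Y=[np.percentile(F[abs(F[:,0]-x)<3][:,1],[.5,99.5]).mean() for x in(30,40)]
H=T[(abs(T[:,:,1])<19)&(abs(T[:,:,0])<40)&(abs(T[:,:,2]-2.3)<2.5)]
print("foot ctr",np.mean(X)-49.7,np.mean(Y),"hub x",[ (np.min(h)+np.max(h))/2 for h in (H[abs(H[:,1]+10)<1][:,0],H[abs(H[:,1]-10)<1][:,0])])
E
python3 chk.py
```

```text
t 8.7333 [ 0.5958 -0.0205  0.1943] disp [106.07   1.93  52.07] F [-0.6 -0.7 -2.7]
foot ctr -3.0369198360364678 0.12439578589825295 hub x [np.float64(-3.7025624240029984), np.float64(-3.847596401419283)]
```

Aligned to within about 0.4 mm. Lowering over the nose now.

>>> move_arm(
  rows=[
    [0,0,0,0,0,3,1],
    [0,0,0,0,0,6,1],
    [0,0,0,0,0,9,1],
    [0,0,0,0,0,12,1],
    [0,0,0,0,0,15,1],
    [0,0,0,0,0,18,1],
    [0,0,0,0,0,20,1],
    [0,0,0,0,0,20,1],
    [0,0,0,0,0,20,1],
  ],
)

```text
t: 9.53
tcp_pos: [0.5957, -0.0204, 0.1741]
tool_rot: [0.742, 0.67, -0.0, -0.0]
force: [-0.1, -0.8, -3.4]
finger_gap: 0.473
gripper_force: 87.8
```

>>> move_arm(
  rows=[
    [0,0,0,0,0,2,1],
    [0,0,0,0,0,4,1],
    [0,0,0,0,0,6,1],
    [0,0,0,0,0,8,1],
    [0,0,0,0,0,10,1],
    [0,0,0,0,0,12,1],
    [0,0,0,0,0,12,1],
    [0,0,0,0,0,12,1],
  ],
)

```text
t: 10.2
tcp_pos: [0.5957, -0.0204, 0.1621]
tool_rot: [0.742, 0.67, -0.0, -0.0]
force: [0.3, -0.1, -4.8]
finger_gap: 0.472
gripper_force: 87.8
```

Meshed: the underside is at about 120 mm with no contact force.

>>> move_arm(
  rows=[
    [0,0,0,0,0,3,1],
    [0,0,0,0,0,6,1],
    [0,0,0,0,0,9,1],
    [0,0,0,0,0,12,1],
    [0,0,0,0,0,15,1],
    [0,0,0,0,0,18,1],
    [0,0,0,0,0,21,1],
    [0,0,0,0,0,24,1],
    [0,0,0,0,0,24,1],
    [0,0,0,0,0,24,1],
  ],
  squeeze=100,
)

```text
t: 11.03
tcp_pos: [0.5959, -0.0205, 0.1383]
tool_rot: [0.742, 0.67, 0.0, 0.0]
force: [-0.0, -0.4, -3.4]
finger_gap: 0.465
gripper_force: 105.4
```

>>> move_arm(
  rows=[
    [0,0,0,0,0,1.5,1],
    [0,0,0,0,0,3,1],
    [0,0,0,0,0,4.5,1],
    [0,0,0,0,0,6,1],
    [0,0,0,0,0,7.5,1],
    [0,0,0,0,0,9,1],
    [0,0,0,0,0,9,1],
    [0,0,0,0,0,9,1],
    [0,0,0,0,0,9,1],
  ],
)

```text
t: 11.78
tcp_pos: [0.596, -0.0205, 0.1303]
tool_rot: [0.742, 0.67, 0.0, 0.0]
force: [-2.2, -0.0, 7.6]
finger_gap: 0.465
gripper_force: 106.8
```

>>> move_arm(
  rows=[
    [0,0,0,0,0,1,1],
    [0,0,0,0,0,2,1],
    [0,0,0,0,0,2.5,1],
    [0,0,0,0,0,2.5,1],
    [0,0,0,0,0,2.5,1],
    [0,0,0,0,0,2.5,1],
  ],
)

```text
t: 12.28
tcp_pos: [0.596, -0.0205, 0.1299]
tool_rot: [0.742, 0.671, 0.0, 0.001]
force: [-5.8, 0.6, 18.5]
finger_gap: 0.465
gripper_force: 108.0
```

```bash
python3 - <<'E'
from h import *
s=readout.sense(); print(s["t"],s["tcp_pos"],s["force"],s["gripper_force"])
w=cam("wrist"); T=tool(cloud(w),s); H=T[(abs(T[:,:,1])<19)&(T[:,:,0]>5)&(T[:,:,0]<16)&(abs(T[:,:,2]-2.3)<6)]
print("hub top in tool z",np.median(H[:,2]),"world",s["tcp_pos"][2]-np.median(H[:,2])/1000)
for n in("side","scene"):
    d=cam(n); P=cloud(d); m=(np.hypot(P[:,:,0]-.5955,P[:,:,1]+.0235)<.04)&(P[:,:,2]>.095)&(P[:,:,2]<.104); print(n,"rim top z",np.median(P[m][:,2]),m.sum())
    save(n+"9",d["img"])
E
```

```text
12.2833 [ 0.5960169  -0.02046351  0.12987746] [-5.83440528  0.59686855 18.52170361] 108.03869962692261
hub top in tool z 2.4166521338104325 world 0.12746080458026965
side rim top z 0.09829094926905843 97
scene rim top z 0.09945254993593096 175
```

The collar is on its stop: the force rose 11 N for only 0.4 mm of travel. The underside is at about 87.5 mm and the grip has not slipped.

```bash
python3 -c "
from station import order
print(order.sign_off())"
```

```text
the job is handed in; nothing more can be done
None
```

The gear is meshed on the spindle and pressed down to the collar's stop (underside at about 87.5 mm), still gripped by its hub, and the job was handed in at about 12 s; sign-off returned no verdict.

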